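# Tare the bench scale through its shuttered key well

## Robot

A 6-joint arm with a two-finger parallel gripper is mounted at the origin on a cart in front of the work surface, level with it; the furniture and walls round the work are solid. World frame = base frame: x ahead of the robot, y to its left, z up, the work surface at z = 0. Lengths are in m, angles in rad, forces in N, time in s.
With the tool pointing down it reaches from about 0.3 to 0.775 m from the base axis. Payload 14.6 kg.
Tool frame: the origin (TCP) lies on the centre line of the jaws, within the pads' length; the fingertips stand ctrl.tcp_to_tips ahead of it and the grasp point (between the pads) lies 2 mm behind it (ctrl.tcp_to_tips is the distance from the TCP to the fingertips, in m); z points along the fingers, y is the line along which they close (so a half turn about z gives the same grasp; the last joint's range is limited). The gripper opens to 94 mm and grips with 3 to 60 N. Pads are 16 mm wide; open, the fingers measure 119 mm over their backs; the gripper's body (75 mm by 177 mm) begins 78 mm behind the grasp point.
Start: joints at [-1.294, 0.3, 1.521, -0, 1.321, -0.067], TCP at [0.185, -0.518, 0.222] pointing down, gripper open.
Joint ranges: [-3.03, 3.03], [-0.79, 2.21], [0.23, 2.52], [-1.04, 4.18], [0, 3.07], [-2.55, 2.55]. Speed limits (rad/s): [2.22, 2.22, 2.57, 3.14, 3.14, 3.14].

## Interface

Orientations are given as [roll, pitch, yaw] about the fixed x, y, z axes, in that order (R = Rz(yaw) Ry(pitch) Rx(roll)).
In Python, from station import telemetry, viewer, hand_in, ctrl gives the robot as it stands.
- The arm moves only by the tool step_arm, never from a script. Its argument "plan" is a list of rows, each an object of numbers: "dx", "dy", "dz": the shift along the tool's x, y, z scaled (see below); "rx", "ry", "rz": the turn, a rotation vector about the tool's x, y, z scaled (see below); "claw": the closure, from 0 (fully open) to 1 (shut). In form: [{"dx": .., "dy": .., "dz": .., "rx": .., "ry": .., "rz": .., "claw": ..}, ...]. A call has 1 to 10 rows; each row shifts and turns the commanded pose from where the row before left it, along the tool's axes as they then stand; what a row does not reach is not made up. The controller multiplies each number of a shift by 0.1 m and each number of a turn by 90 degrees. A row lasts 1/10 s, in which the tool goes at most 50 mm and 8.59 degrees, less where a joint would pass 70% of its speed; a pose out of reach is approached as far as the arm can. A call with a number of a shift or a turn outside -1 to 1 is refused whole. A call with a gripper value outside its range is refused whole. The fingers move at their own pace and stop on an object; "grip_force" is the grip in N (left out, the last holds). Time passes only in rows, so rows that do not move let the fingers close. It gives the time, the measured TCP pose, the force, the opening and the grip force at its end, in the units of the state.
- telemetry.get_obs(): the state, without advancing time (a new reading comes with each control period).
- viewer.camera(name): name is "scene" or "top"; returns a dict with "img" (400x640x3 uint8, red, green, blue), "z_map" (400x640 float32, m along the optical axis (not along the pixel's ray), 0 where there is no reading), "fx", "fy", "cx", "cy" (pixels), "R" (3x3) and "t" (3): a world point X has camera coordinates R X + t. Camera axes: x right, y down, z forward; pixel columns grow to the right and rows downward; lengths in m; the calibration is good to about 2 mm. A picture is of the moment at which its call begins.
- hand_in(): hands the job in; it is judged then, once.
Trained networks look in a picture, given as the dict that the camera call returned (one of the last four; its "shot" number tells which), for a name from the list of things; names that differ only in an ending like _2 or _b are one class to them, and where a whole thing is asked for, a point or a joint stands for the part that bears it (a point fixed in the world has none). Each returns a list of dicts, best first, with "score" (0 to 1); they miss things now and then, are a little off and sometimes report something else, mostly with a low value. They report only what shows in the picture. A call takes as long as a camera call.
- viewer.recognise(target, picture): "rect" ([left, top, right, bottom] in pixels, round what is visible of it).
The state is a dict: "time_s": time; "qpos": joint angles; "joint_vel": joint speeds; "tau": joint torques, N m; "ee_pos": TCP position; "eef_rot": TCP orientation; "force": force on the tool from outside, world axes, zero at the start; "moment": the same for the moment, N m; "grip_width": finger opening in m; "grip_force": force on a finger pad.
Only numpy, scipy, OpenCV 4.12 (cv2) and the standard library are available. Lean on these libraries where they do the work, as an engineer would, in place of code of your own. Each camera call takes 0.05 s, during which the arm holds its last target. There are 200 camera calls.

## Task

Zero the bench scale under the empty mixing bowl: with a fingertip push the metal dust shutter aside by its upright rib until the round well is fully open, reach into the well and press the sunken tare key all the way down, holding it there for two seconds, then come out and push the shutter fully shut again. Leave the power key in the open square well unpressed, and do not shift or lift the bowl or the things lying around; nothing is to be gripped.

Things in the scene. Friction and masses are not known exactly. Their poses are not given: they have to be found in the camera images.
- scale: Grey bench scale fixed to the table, 190 (x) by 230 (y) by 56 mm; origin under its base's middle at table height. Its +x runs from the console to the low steel weighing plate (top 30 mm above the table), +y along the console, z up. Console: flat-topped block, x -95 to -15, y -105 to +125 mm, top 56 mm above the table; a dark readout on its front face (-x).
- tare_well (a point): Centre of the mouth of the round well, 48 mm wide, 36 mm deep, level with the console's top (56 mm above the table), at x = -55 mm, y = 0 of the scale. Guide strips for the shutter, 5 mm high and 4 mm wide, stand on the console 31.5 mm either side of it in x, from 28 mm to -y to 90 mm to +y of it.
- shutter (a joint): Dust shutter, an aluminium plate 57 (x) by 56 (y) by 3 mm that slides on the console's top along the scale's y: 0 = shut, centred over the round well (top 59 mm above the table); grows to +y, 0.058 m = fully open, at the stop. It starts at or near shut. About 1.5 N of friction; it stays where it is left.
- rib_top (a point): Middle of the top of the shutter's upright rib, by which it is pushed. The rib is 46 mm long along the scale's x and 8 mm thick along y, rises 17 mm above the shutter plate (its top 76 mm above the table) and stands 22 mm to +y of the plate's centre; moves with the shutter.
- tare_key (a joint): Travel of the round tare key at the bottom of the round well: 0 = up, 0.006 m = fully down. A spring returns it; it starts to move at 1.5 N and is fully down at 4.5 N.
- tare_key_top (a point): Centre of the top of the tare key, a flat white disc 28 mm wide; at rest 34 mm above the table, 22 mm below the console's top.
- power_key (a joint): Travel of the power key in the square well, same spring and travel as the tare key. Not to be pressed.
- power_key_top (a point): Centre of the top of the power key, 24 mm square, white, 22 mm below the console's top in a square well 41 mm wide that is always open, 72 mm to the scale's -y of the round well.
- bowl: Empty green rubber mixing bowl, 101 mm wide at the rim, 56 mm high, loose on the weighing plate (rim 86 mm above the table); origin at the centre of its underside.
- cork_block: Brown cork sanding block, 36x62x26 mm, loose on the table; origin at the centre of its underside.
- tin: Round pigment tin, 62 mm wide, 49 mm high, loose on the table; origin at the centre of its underside.
- tape: Roll of blue tape lying flat, 70 mm wide, 24 mm high, loose on the table; origin at the centre of its underside.

How it is judged:
By the outcome, as a careful person would: the job done as asked, in the order asked, and still so for the second after the job is handed in, with the robot touching nothing.
It also fails if it takes over 64 s, if anything falls off the work surface, if the arm or the gripper's body presses on something with over 40 N, if the wrist force passes 120 N, or if a joint passes its speed limit or range.

## Working session

There is one attempt and no reset: what is moved stays moved. The work goes in short steps, Python scripts to look and compute and a tool call to move; the robot and the scene stay as the last step left them, time stands still between calls to the robot, and variables do not carry over. Pictures are saved under pics/ and viewed, at most 10 in all, crops included, and the job is handed in when it is done.

Besides the shell and the picture viewer there is one more tool, called after "Request:" as name([rows], argument=value, ...), one row to a line, values as JSON. step_arm: Moves the arm, as the interface text tells. Shifts and turns lie within -1 to 1; 1 stands for 0.1 m of shift or 90 degrees of turn. Its arguments: {"type":"object","properties":{"plan":{"type":"array"},"grip_force":{"type":"number"}},"required":["plan"]}

```bash
mkdir -p pics; cat > h.py <<'E'
from station import telemetry, viewer, hand_in, ctrl
import numpy as np, cv2
def shot(name,fn=None):
    p=viewer.camera(name)
    if fn: cv2.imwrite('pics/'+fn,p['img'][:,:,::-1])
    return p
def world(p,u,v,z=None):
    u=np.asarray(u,float);v=np.asarray(v,float)
    if z is None: d=p['z_map'][v.astype(int),u.astype(int)]
    r=np.stack([(u-p['cx'])/p['fx'],(v-p['cy'])/p['fy'],np.ones_like(u)],-1)
    R=np.array(p['R']);t=np.array(p['t'])
    c=-R.T@t; w=r@R
    s=d if z is None else (z-c[2])/w[...,2]
    return c+w*s[...,None]
def proj(p,X):
    c=np.asarray(X)@np.array(p['R']).T+p['t']
    return np.stack([p['fx']*c[...,0]/c[...,2]+p['cx'],p['fy']*c[...,1]/c[...,2]+p['cy']],-1)
E
python3 - <<'E'
from h import *
print(ctrl.tcp_to_tips, telemetry.get_obs())
a=shot('top','top1.png');b=shot('scene','scene1.png')
for p in (a,b):
    print('cam',-np.array(p['R']).T@p['t'])
    for n in ['scale','shutter','power_key','bowl','cork_block','tin','tape']:
        for r in viewer.recognise(n,p)[:2]: print(n,np.round(r['rect']),round(r['score'],2))
E
```

```text
0.017 {'time_s': 0.0, 'qpos': array([-1.29358715e+00,  3.00460464e-01,  1.52157524e+00,  6.04545540e-06,
        1.32073935e+00, -6.66286389e-02]), 'joint_vel': array([-5.41109555e-04, -2.44277324e-03,  1.58615237e-03, -6.61496811e-06,
        1.55822159e-04,  1.35972664e-03]), 'tau': array([-8.24184899e-04, -5.31809700e+01, -3.52742529e+01,  7.08520389e-02,
        2.44246615e-02, -1.02169881e-04]), 'ee_pos': array([ 0.18532147, -0.51757115,  0.22189464]), 'eef_rot': array([-3.14041326e+00, -8.45665755e-05,  3.43836269e-01]), 'force': array([-1.04911363, -0.10446085,  0.17716357]), 'moment': array([ 0.00095679, -0.01746059,  0.0487137 ]), 'grip_force': 0.0, 'grip_width': 0.09415198444654982}
cam [ 0.34335237 -0.08589821  1.18392294]
scale [277. 147. 380. 238.] 0.74
shutter [313. 199. 340. 226.] 0.82
power_key [355. 201. 365. 213.] 0.65
bowl [304. 141. 347. 189.] 0.97
cork_block [424. 216. 451. 237.] 0.87
tin [306. 252. 332. 277.] 0.71
tape [195. 183. 228. 211.] 0.84
cam [0.18883686 0.54697185 0.65544492]
scale [256. 175. 355. 267.] 0.66
shutter [309. 204. 342. 222.] 0.78
bowl [261. 175. 306. 214.] 0.63
cork_block [356. 229. 388. 267.] 0.15
tin [358. 232. 389. 264.] 0.87
```

View pics/top1.png

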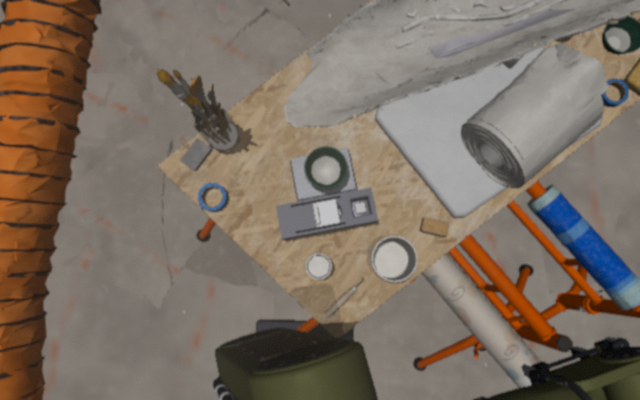

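View pics/scene1.png

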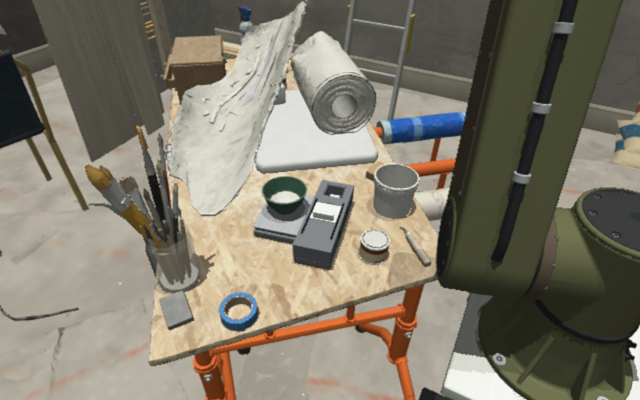

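The top view shows the scale at about (330,195), with its console running from (278,222) to (378,205). The shutter is at (326,212), the power key at (360,207), and the bowl at (326,168). The tin is in front at (319,265). The scene view agrees.

```bash
python3 - <<'E'
from h import *
from scipy.optimize import minimize
a=shot('top');b=shot('scene')
P={}
for p,n,box in((a,'top',(265,135,395,250)),(b,'scene',(250,170,360,275))):
    uu,vv=np.meshgrid(np.arange(box[0],box[2]),np.arange(box[1],box[3]))
    W=world(p,uu+0.0,vv+0.0); z=W[...,2]
    m=(z>.048)&(z<.068)
    # keep largest component
    k,l,s,_=cv2.connectedComponentsWithStats(m.astype(np.uint8)); i=1+np.argmax(s[1:,4]); m=l==i
    X=W[m]; print(n,m.sum(),'zmed',np.median(X[:,2]),np.percentile(X[:,2],[5,95]))
    r=cv2.minAreaRect((X[:,:2]*1000).astype(np.float32)); print(r)
    P[n]=X
    c=p['img'][box[1]:box[3],box[0]:box[2],::-1]
    if n=='top': cv2.imwrite('pics/crop1.png',cv2.resize(c,None,fx=6,fy=5.2*6/6,interpolation=cv2.INTER_CUBIC))
for n in ['bowl','tin','cork_block','tape']:
    r=viewer.recognise(n,a)[0]['rect']; print(n,world(a,(r[0]+r[2])/2,(r[1]+r[3])/2,{'bowl':.086,'tin':.049,'cork_block':.026,'tape':.024}[n]))
for n,h in(('shutter',.06),('power_key',.034)):
    r=viewer.recognise(n,a)[0]['rect']; print(n,world(a,(r[0]+r[2])/2,(r[1]+r[3])/2,h))
E
```

```text
top 2961 zmed 0.05714790294969463 [0.05284035 0.0617653 ]
((484.17138671875, -77.84611511230469), (82.37482452392578, 230.13748168945312), 12.358393669128418)
scene 2440 zmed 0.05698872202134653 [0.0521444 0.0617807]
((485.3585510253906, -75.44686889648438), (82.19720458984375, 232.75205993652344), 11.808595657348633)
bowl [ 0.58867011 -0.07592928  0.086     ]
tin [ 0.36072522 -0.0663801   0.049     ]
cork_block [ 0.46469291 -0.33662918  0.026     ]
tape [0.52080945 0.19794319 0.024     ]
shutter [ 0.48518114 -0.07730756  0.06      ]
power_key [ 0.5013649  -0.16240146  0.034     ]
```

View pics/crop1.png

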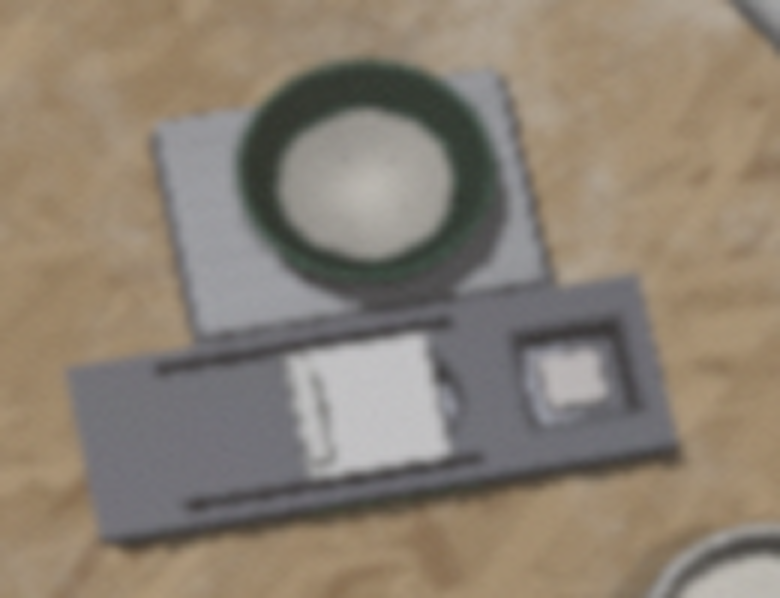

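The crop shows the shutter slightly open, with a crescent of the well at (452,395). The rib is on the left at (315,420), and the power well is at (580,373). Next I turn the tool and close the fingers.

Request:
step_arm([
  {"rz": -0.0915, "claw": 1},
  {"rz": -0.0915, "claw": 1},
  {"rz": -0.0915, "claw": 1},
  {"rz": -0.0915, "claw": 1},
  {"rz": -0.0915, "claw": 1},
  {"rz": -0.0915, "claw": 1},
  {"rz": -0.0915, "claw": 1},
  {"rz": -0.0915, "claw": 1},
  {"rz": -0.0915, "claw": 1},
  {"rz": -0.0915, "claw": 1},
], grip_force=10)

```text
$.plan[0]: bad value
```

```bash
cat >> h.py <<'E'
YAW=np.deg2rad(12.1); C=np.array([.4848,-.0766])
ex=np.array([np.cos(YAW),np.sin(YAW)]);ey=np.array([-ex[1],ex[0]]); WELL=C-.010*ey
def tcp():
    o=telemetry.get_obs(); d=o['ee_pos'][:2]-WELL
    # mm relative to well: scale x, scale y, tip height
    print('t',round(o['time_s'],2),'sx %.1f sy %.1f tipz %.1f'%(1e3*d@ex,1e3*d@ey,1e3*(o['ee_pos'][2]-ctrl.tcp_to_tips)),'rpy',np.round(np.rad2deg(o['eef_rot']),2),'F',np.round(o['force'],1),'sF %.1f %.1f'%(o['force'][:2]@ex,o['force'][:2]@ey),'w',round(o['grip_width'],4))
def sp(x,y,z): # mm relative to well mouth xy, z above table
    return np.append(WELL+x/1e3*ex+y/1e3*ey,z/1e3)
E
python3 - <<'E'
from h import *
tcp()
a=shot('top')
im=cv2.resize(a['img'][:,:,::-1],None,fx=6,fy=6,interpolation=cv2.INTER_CUBIC).copy()
def poly(pts,col):
    q=proj(a,np.array([sp(*x) for x in pts])); cv2.polylines(im,[np.int32((q+.5)*6)],True,col,1)
poly([(-40,-105,56),(40,-105,56),(40,125,56),(-40,125,56)],(0,0,255))
th=np.linspace(0,6.28,40)
poly([(24*np.cos(t),24*np.sin(t),56) for t in th],(0,255,0))
poly([(-20.5,-92.5,56),(20.5,-92.5,56),(20.5,-51.5,56),(-20.5,-51.5,56)],(255,0,0))
for s in(-1,1): poly([(s*31.5-2,-28,61),(s*31.5+2,-28,61),(s*31.5+2,90,61),(s*31.5-2,90,61)],(0,255,255))
for s0 in (8,): 
    poly([(-28.5,s0-28,59),(28.5,s0-28,59),(28.5,s0+28,59),(-28.5,s0+28,59)],(255,0,255))
    poly([(-23,s0+18,76),(23,s0+18,76),(23,s0+26,76),(-23,s0+26,76)],(255,0,255))
cv2.imwrite('pics/ov.png',im[175*6:175*6+66*6,270*6:270*6+120*6])
uu,vv=np.meshgrid(np.arange(365,425),np.arange(230,290)); W=world(a,uu,vv); m=W[...,2]>.03
print('pot',W[m][:,:3].min(0),W[m].max(0))
E
```

```text
t 1.2 sx -385.2 sy -358.6 tipz 205.5 rpy [180.   -0.   19.7] F [-0.5  0.5 -0.4] sF -0.4 0.6 w 0.0944
pot [ 0.32844544 -0.28287558  0.03016761] [ 0.43127036 -0.08589821  1.18392294]
```

View pics/ov.png

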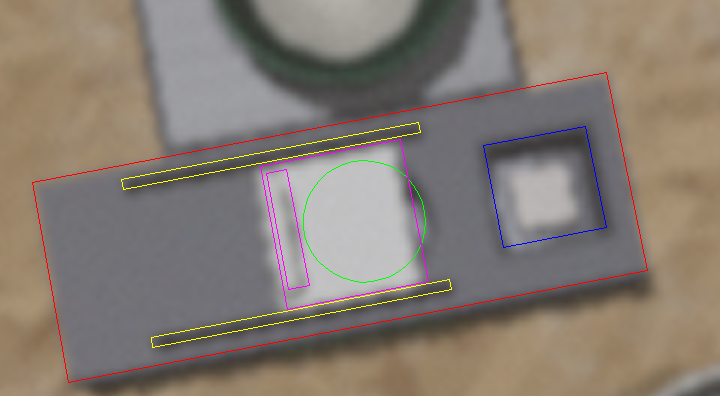

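The overlay matches the picture to about 2 mm, and the shutter is about 9 mm open. The move was refused, so I resend it with every key given.

Request:
step_arm([
  {"dx": 0, "dy": 0, "dz": 0, "rx": 0, "ry": 0, "rz": -0.0915, "claw": 1},
  {"dx": 0, "dy": 0, "dz": 0, "rx": 0, "ry": 0, "rz": -0.0915, "claw": 1},
  {"dx": 0, "dy": 0, "dz": 0, "rx": 0, "ry": 0, "rz": -0.0915, "claw": 1},
  {"dx": 0, "dy": 0, "dz": 0, "rx": 0, "ry": 0, "rz": -0.0915, "claw": 1},
  {"dx": 0, "dy": 0, "dz": 0, "rx": 0, "ry": 0, "rz": -0.0915, "claw": 1},
  {"dx": 0, "dy": 0, "dz": 0, "rx": 0, "ry": 0, "rz": -0.0915, "claw": 1},
  {"dx": 0, "dy": 0, "dz": 0, "rx": 0, "ry": 0, "rz": -0.0915, "claw": 1},
  {"dx": 0, "dy": 0, "dz": 0, "rx": 0, "ry": 0, "rz": -0.0915, "claw": 1},
  {"dx": 0, "dy": 0, "dz": 0, "rx": 0, "ry": 0, "rz": -0.0915, "claw": 1},
  {"dx": 0, "dy": 0, "dz": 0, "rx": 0, "ry": 0, "rz": -0.0915, "claw": 1},
], grip_force=10)

```text
time_s: 2.25
ee_pos: [0.1854, -0.5178, 0.2224]
eef_rot: [3.142, 0.0, 1.787]
force: [0.1, 0.3, -0.9]
grip_width: 0.0172
grip_force: 0.0
```

Request:
step_arm([
  {"dx": 0.33, "dy": 0.35, "dz": 0, "rx": 0, "ry": 0, "rz": 0, "claw": 1},
  {"dx": 0.33, "dy": 0.35, "dz": 0, "rx": 0, "ry": 0, "rz": 0, "claw": 1},
  {"dx": 0.33, "dy": 0.35, "dz": 0, "rx": 0, "ry": 0, "rz": 0, "claw": 1},
  {"dx": 0.33, "dy": 0.35, "dz": 0, "rx": 0, "ry": 0, "rz": 0, "claw": 1},
  {"dx": 0.33, "dy": 0.35, "dz": 0, "rx": 0, "ry": 0, "rz": 0, "claw": 1},
  {"dx": 0.33, "dy": 0.35, "dz": 0, "rx": 0, "ry": 0, "rz": 0, "claw": 1},
  {"dx": 0.33, "dy": 0.35, "dz": 0, "rx": 0, "ry": 0, "rz": 0, "claw": 1},
  {"dx": 0.33, "dy": 0.35, "dz": 0, "rx": 0, "ry": 0, "rz": 0, "claw": 1},
  {"dx": 0.33, "dy": 0.35, "dz": 0, "rx": 0, "ry": 0, "rz": 0, "claw": 1},
  {"dx": 0, "dy": 0, "dz": 0, "rx": 0, "ry": 0, "rz": 0, "claw": 1},
])

```text
time_s: 3.25
ee_pos: [0.4335, -0.1577, 0.2225]
eef_rot: [3.141, -0.0, 1.786]
force: [0.2, -0.2, -0.7]
grip_width: 0.0005
grip_force: 0.0
```

```bash
python3 -c "
from h import *
tcp()"
```

```text
t 3.25 sx -67.2 sy -58.6 tipz 205.5 rpy [ 1.7996e+02 -2.0000e-02  1.0235e+02] F [ 0.2 -0.2 -0.7] sF 0.2 -0.2 w 0.0005
```

Request:
step_arm([
  {"dx": 0.33, "dy": 0.335, "dz": 0, "rx": 0, "ry": 0, "rz": 0, "claw": 1},
  {"dx": 0.31, "dy": 0.335, "dz": 0, "rx": 0, "ry": 0, "rz": 0, "claw": 1},
  {"dx": 0, "dy": 0, "dz": 0.4, "rx": 0, "ry": 0, "rz": 0, "claw": 1},
  {"dx": 0, "dy": 0, "dz": 0.4, "rx": 0, "ry": 0, "rz": 0, "claw": 1},
  {"dx": 0, "dy": 0, "dz": 0.3, "rx": 0, "ry": 0, "rz": 0, "claw": 1},
  {"dx": 0, "dy": 0, "dz": 0.12, "rx": 0, "ry": 0, "rz": 0, "claw": 1},
  {"dx": 0, "dy": 0, "dz": 0, "rx": 0, "ry": 0, "rz": 0, "claw": 1},
  {"dx": 0, "dy": 0, "dz": 0, "rx": 0, "ry": 0, "rz": 0, "claw": 1},
])

```text
time_s: 4.05
ee_pos: [0.4842, -0.0855, 0.1018]
eef_rot: [3.14, 0.001, 1.781]
force: [0.4, -0.4, 0.1]
grip_width: 0.0005
grip_force: 0.0
```

```bash
python3 -c "
from h import *
tcp()
p=shot('scene')
cv2.imwrite('pics/s2.png',cv2.resize(p['img'][160:280,240:400,::-1],None,fx=5,fy=5,interpolation=cv2.INTER_CUBIC))"
```

```text
t 4.05 sx -2.4 sy 1.4 tipz 84.8 rpy [1.7992e+02 4.0000e-02 1.0203e+02] F [ 0.4 -0.4  0.1] sF 0.3 -0.5 w 0.0005
```

View pics/s2.png

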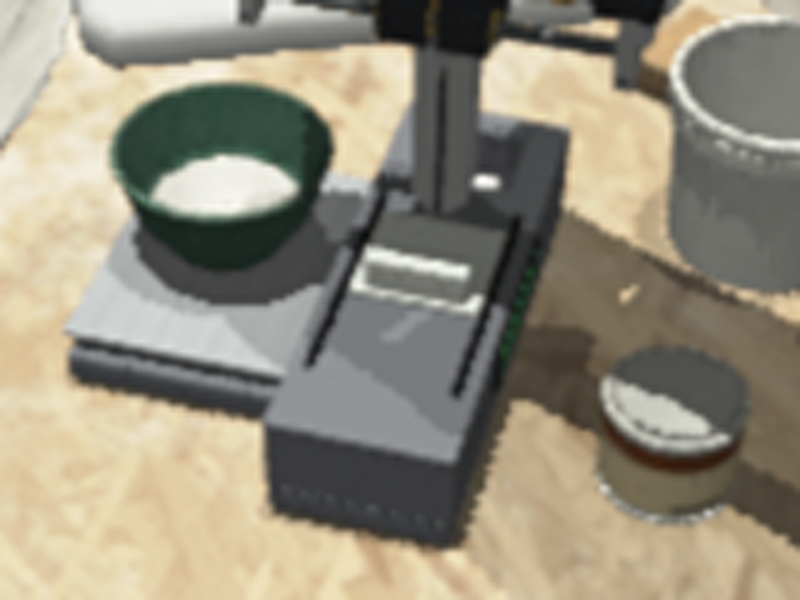

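The view shows the closed fingers above the plate, behind the rib (fingertip at about (450,210), rib at (415,275)), and clear of the bowl. I'll lower and push.

Request:
step_arm([
  {"dx": 0, "dy": 0.02, "dz": 0.1, "rx": 0, "ry": 0, "rz": 0, "claw": 1},
  {"dx": 0, "dy": 0, "dz": 0.09, "rx": 0, "ry": 0, "rz": 0, "claw": 1},
  {"dx": 0, "dy": 0, "dz": 0, "rx": 0, "ry": 0, "rz": 0, "claw": 1},
  {"dx": 0.05, "dy": 0, "dz": 0, "rx": 0, "ry": 0, "rz": 0, "claw": 1},
  {"dx": 0.05, "dy": 0, "dz": 0, "rx": 0, "ry": 0, "rz": 0, "claw": 1},
  {"dx": 0.05, "dy": 0, "dz": 0, "rx": 0, "ry": 0, "rz": 0, "claw": 1},
  {"dx": 0.05, "dy": 0, "dz": 0, "rx": 0, "ry": 0, "rz": 0, "claw": 1},
  {"dx": 0.05, "dy": 0, "dz": 0, "rx": 0, "ry": 0, "rz": 0, "claw": 1},
  {"dx": 0.05, "dy": 0, "dz": 0, "rx": 0, "ry": 0, "rz": 0, "claw": 1},
  {"dx": 0, "dy": 0, "dz": 0, "rx": 0, "ry": 0, "rz": 0, "claw": 1},
])

```text
time_s: 5.1
ee_pos: [0.4792, -0.0547, 0.0815]
eef_rot: [3.141, -0.0, 1.782]
force: [0.1, -0.0, -1.0]
grip_width: 0.0005
grip_force: 0.0
```

```bash
python3 -c "
from h import *
tcp()"
```

```text
t 5.1 sx -0.8 sy 32.6 tipz 64.5 rpy [179.99  -0.   102.08] F [ 0.1 -0.  -1. ] sF 0.1 -0.1 w 0.0005
```

Request:
step_arm([
  {"dx": 0.05, "dy": 0, "dz": 0, "rx": 0, "ry": 0, "rz": 0, "claw": 1},
  {"dx": 0.05, "dy": 0, "dz": 0, "rx": 0, "ry": 0, "rz": 0, "claw": 1},
  {"dx": 0.05, "dy": 0, "dz": 0, "rx": 0, "ry": 0, "rz": 0, "claw": 1},
  {"dx": 0.05, "dy": 0, "dz": 0, "rx": 0, "ry": 0, "rz": 0, "claw": 1},
  {"dx": 0.05, "dy": 0, "dz": 0, "rx": 0, "ry": 0, "rz": 0, "claw": 1},
  {"dx": 0.05, "dy": 0, "dz": 0, "rx": 0, "ry": 0, "rz": 0, "claw": 1},
])

```text
time_s: 5.7
ee_pos: [0.473, -0.0255, 0.0815]
eef_rot: [3.142, 0.0, 1.781]
force: [0.5, -0.6, 1.8]
grip_width: 0.0004
grip_force: 0.8
```

```bash
python3 -c "
from h import *
tcp()
p=shot('scene')
cv2.imwrite('pics/s3.png',cv2.resize(p['img'][160:280,240:400,::-1],None,fx=5,fy=5,interpolation=cv2.INTER_CUBIC))"
```

```text
t 5.7 sx -0.8 sy 62.5 tipz 64.5 rpy [180.     0.   102.05] F [ 0.5 -0.6  1.8] sF 0.3 -0.7 w 0.0004
```

View pics/s3.png

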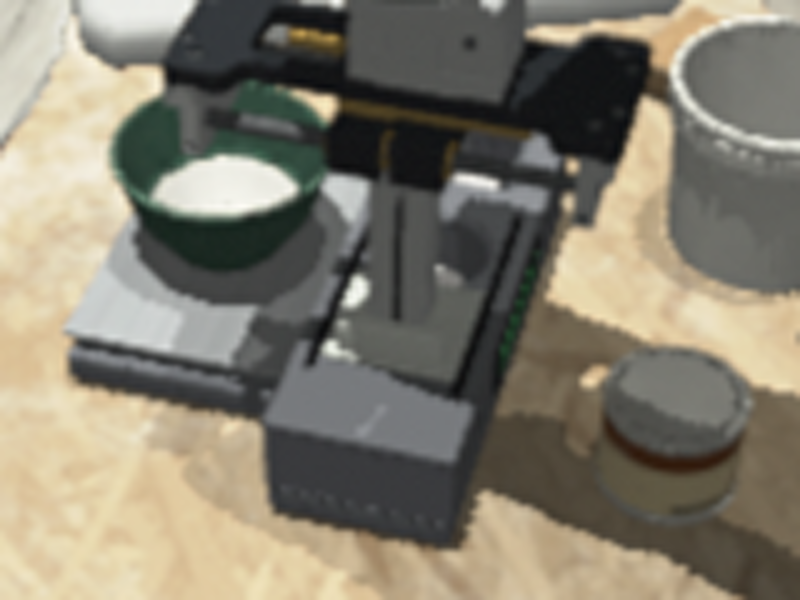

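The shutter is moving with the finger (rib at (395,335)), and the well is opening behind it at (465,245). I'll go on to the stop in small steps.

Request:
step_arm([
  {"dx": 0.03, "dy": 0, "dz": 0, "rx": 0, "ry": 0, "rz": 0, "claw": 1},
  {"dx": 0.02, "dy": 0, "dz": 0, "rx": 0, "ry": 0, "rz": 0, "claw": 1},
])

```text
time_s: 5.95
ee_pos: [0.472, -0.0209, 0.0814]
eef_rot: [-3.142, 0.0, 1.781]
force: [0.8, -2.6, -0.0]
grip_width: -0.0001
grip_force: 2.0
```

Request:
step_arm([
  {"dx": 0.01, "dy": 0, "dz": 0, "rx": 0, "ry": 0, "rz": 0, "claw": 1},
  {"dx": 0, "dy": 0, "dz": 0, "rx": 0, "ry": 0, "rz": 0, "claw": 1},
])

```text
time_s: 6.15
ee_pos: [0.4719, -0.0208, 0.0814]
eef_rot: [3.141, 0.001, 1.781]
force: [1.3, -8.2, -1.8]
grip_width: 0.0007
grip_force: 4.2
```

Request:
step_arm([
  {"dx": 0.01, "dy": 0, "dz": 0, "rx": 0, "ry": 0, "rz": 0, "claw": 1},
  {"dx": 0, "dy": 0, "dz": 0, "rx": 0, "ry": 0, "rz": 0, "claw": 1},
])

```text
time_s: 6.35
ee_pos: [0.4719, -0.0206, 0.0814]
eef_rot: [3.141, 0.003, 1.781]
force: [3.2, -16.1, -2.6]
grip_width: 0.0004
grip_force: 8.0
```

The force rises at sy ≈ 67.5 against the 68 expected, so the shutter is at its stop. I'll back off, lift and look.

Request:
step_arm([
  {"dx": -0.08, "dy": 0, "dz": 0, "rx": 0, "ry": 0, "rz": 0, "claw": 1},
  {"dx": -0.05, "dy": 0, "dz": -0.1, "rx": 0, "ry": 0, "rz": 0, "claw": 1},
  {"dx": -0.05, "dy": 0, "dz": -0.3, "rx": 0, "ry": 0, "rz": 0, "claw": 1},
  {"dx": -0.3, "dy": 0, "dz": -0.3, "rx": 0, "ry": 0, "rz": 0, "claw": 1},
  {"dx": -0.3, "dy": 0, "dz": 0, "rx": 0, "ry": 0, "rz": 0, "claw": 1},
  {"dx": 0, "dy": 0, "dz": 0, "rx": 0, "ry": 0, "rz": 0, "claw": 1},
  {"dx": 0, "dy": 0, "dz": 0, "rx": 0, "ry": 0, "rz": 0, "claw": 1},
])

```text
time_s: 7.05
ee_pos: [0.4877, -0.0955, 0.1517]
eef_rot: [-3.141, -0.0, 1.78]
force: [0.1, -0.5, -0.7]
grip_width: 0.0004
grip_force: 0.0
```

```bash
python3 -c "
from h import *
tcp()
p=shot('scene')
im=cv2.resize(p['img'][:,:,::-1],None,fx=6,fy=6,interpolation=cv2.INTER_CUBIC).copy()
th=np.linspace(0,6.28,40)
for r,z,c in((24,56,(0,255,0)),(14,34,(0,0,255))):
    q=proj(p,np.array([sp(r*np.cos(t),r*np.sin(t),z) for t in th])); cv2.polylines(im,[np.int32((q+.5)*6)],True,c,1)
cv2.imwrite('pics/s4.png',im[175*6:260*6,270*6:380*6])"
```

```text
t 7.05 sx -1.2 sy -9.1 tipz 134.7 rpy [-1.7999e+02 -3.0000e-02  1.0198e+02] F [ 0.1 -0.5 -0.7] sF -0.0 -0.5 w 0.0004
```

View pics/s4.png

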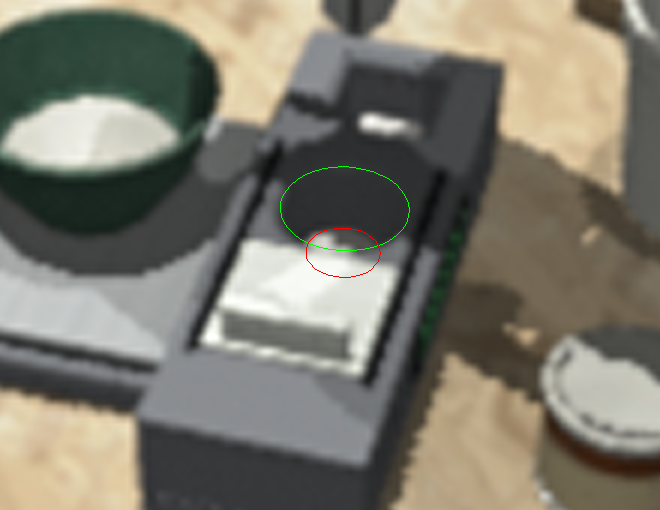

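The overlay sits on the well mouth at (345,208), and the shutter lies clear of it at its far end. I'll go in.

Request:
step_arm([
  {"dx": 0.085, "dy": 0.012, "dz": 0, "rx": 0, "ry": 0, "rz": 0, "claw": 1},
  {"dx": 0, "dy": 0, "dz": 0.3, "rx": 0, "ry": 0, "rz": 0, "claw": 1},
  {"dx": 0, "dy": 0, "dz": 0.3, "rx": 0, "ry": 0, "rz": 0, "claw": 1},
  {"dx": 0, "dy": 0, "dz": 0.1, "rx": 0, "ry": 0, "rz": 0, "claw": 1},
  {"dx": 0, "dy": 0, "dz": 0.1, "rx": 0, "ry": 0, "rz": 0, "claw": 1},
  {"dx": 0, "dy": 0, "dz": 0.1, "rx": 0, "ry": 0, "rz": 0, "claw": 1},
  {"dx": 0, "dy": 0, "dz": 0.03, "rx": 0, "ry": 0, "rz": 0, "claw": 1},
  {"dx": 0, "dy": 0, "dz": 0, "rx": 0, "ry": 0, "rz": 0, "claw": 1},
  {"dx": 0, "dy": 0, "dz": 0, "rx": 0, "ry": 0, "rz": 0, "claw": 1},
])

```text
time_s: 8.0
ee_pos: [0.4876, -0.0869, 0.059]
eef_rot: [3.141, 0.0, 1.781]
force: [-0.0, 0.4, -0.3]
grip_width: 0.0003
grip_force: 0.0
```

```bash
python3 -c "
from h import *
tcp()"
```

```text
t 8.0 sx 0.6 sy -0.6 tipz 42.0 rpy [1.7995e+02 2.0000e-02 1.0204e+02] F [-0.   0.4 -0.3] sF 0.1 0.4 w 0.0003
```

Tip at 42 mm with no force. Key top should be at 34 and bottom at 28.

Request:
step_arm([
  {"dx": 0, "dy": 0, "dz": 0.05, "rx": 0, "ry": 0, "rz": 0, "claw": 1},
  {"dx": 0, "dy": 0, "dz": 0.03, "rx": 0, "ry": 0, "rz": 0, "claw": 1},
  {"dx": 0, "dy": 0, "dz": 0.02, "rx": 0, "ry": 0, "rz": 0, "claw": 1},
  {"dx": 0, "dy": 0, "dz": 0.02, "rx": 0, "ry": 0, "rz": 0, "claw": 1},
  {"dx": 0, "dy": 0, "dz": 0, "rx": 0, "ry": 0, "rz": 0, "claw": 1},
])

```text
time_s: 8.5
ee_pos: [0.4874, -0.0868, 0.0464]
eef_rot: [3.141, 0.0, 1.781]
force: [0.2, -0.0, 3.7]
grip_width: 0.0006
grip_force: 1.9
```

Request:
step_arm([
  {"dx": 0, "dy": 0, "dz": 0.01, "rx": 0, "ry": 0, "rz": 0, "claw": 1},
  {"dx": 0, "dy": 0, "dz": 0.01, "rx": 0, "ry": 0, "rz": 0, "claw": 1},
  {"dx": 0, "dy": 0, "dz": 0, "rx": 0, "ry": 0, "rz": 0, "claw": 1},
])

```text
time_s: 8.8
ee_pos: [0.4875, -0.0869, 0.0451]
eef_rot: [3.141, 0.0, 1.781]
force: [-4.2, -0.3, 12.5]
grip_width: 0.0003
grip_force: 6.1
```

```bash
python3 -c "
from h import *
tcp()"
```

```text
t 8.8 sx 0.4 sy -0.6 tipz 28.1 rpy [1.7998e+02 2.0000e-02 1.0205e+02] F [-4.2 -0.3 12.5] sF -4.1 0.6 w 0.0003
```

The key is bottomed: 12.5 N with the tip at 28.1 mm. I'll hold for 2.5 s.

Request:
step_arm([
  {"dx": 0, "dy": 0, "dz": 0, "rx": 0, "ry": 0, "rz": 0, "claw": 1},
  {"dx": 0, "dy": 0, "dz": 0, "rx": 0, "ry": 0, "rz": 0, "claw": 1},
  {"dx": 0, "dy": 0, "dz": 0, "rx": 0, "ry": 0, "rz": 0, "claw": 1},
  {"dx": 0, "dy": 0, "dz": 0, "rx": 0, "ry": 0, "rz": 0, "claw": 1},
  {"dx": 0, "dy": 0, "dz": 0, "rx": 0, "ry": 0, "rz": 0, "claw": 1},
  {"dx": 0, "dy": 0, "dz": 0, "rx": 0, "ry": 0, "rz": 0, "claw": 1},
  {"dx": 0, "dy": 0, "dz": 0, "rx": 0, "ry": 0, "rz": 0, "claw": 1},
  {"dx": 0, "dy": 0, "dz": 0, "rx": 0, "ry": 0, "rz": 0, "claw": 1},
  {"dx": 0, "dy": 0, "dz": 0, "rx": 0, "ry": 0, "rz": 0, "claw": 1},
  {"dx": 0, "dy": 0, "dz": 0, "rx": 0, "ry": 0, "rz": 0, "claw": 1},
])

```text
time_s: 9.8
ee_pos: [0.4875, -0.0869, 0.0451]
eef_rot: [3.141, 0.0, 1.781]
force: [-3.6, 0.2, 13.3]
grip_width: 0.0005
grip_force: 6.2
```

Request:
step_arm([
  {"dx": 0, "dy": 0, "dz": 0, "rx": 0, "ry": 0, "rz": 0, "claw": 1},
  {"dx": 0, "dy": 0, "dz": 0, "rx": 0, "ry": 0, "rz": 0, "claw": 1},
  {"dx": 0, "dy": 0, "dz": 0, "rx": 0, "ry": 0, "rz": 0, "claw": 1},
  {"dx": 0, "dy": 0, "dz": 0, "rx": 0, "ry": 0, "rz": 0, "claw": 1},
  {"dx": 0, "dy": 0, "dz": 0, "rx": 0, "ry": 0, "rz": 0, "claw": 1},
  {"dx": 0, "dy": 0, "dz": 0, "rx": 0, "ry": 0, "rz": 0, "claw": 1},
  {"dx": 0, "dy": 0, "dz": 0, "rx": 0, "ry": 0, "rz": 0, "claw": 1},
  {"dx": 0, "dy": 0, "dz": 0, "rx": 0, "ry": 0, "rz": 0, "claw": 1},
  {"dx": 0, "dy": 0, "dz": 0, "rx": 0, "ry": 0, "rz": 0, "claw": 1},
  {"dx": 0, "dy": 0, "dz": 0, "rx": 0, "ry": 0, "rz": 0, "claw": 1},
])

```text
time_s: 10.8
ee_pos: [0.4875, -0.0869, 0.0451]
eef_rot: [3.141, 0.0, 1.781]
force: [-2.9, 0.2, 12.6]
grip_width: 0.0001
grip_force: 6.2
```

Request:
step_arm([
  {"dx": 0, "dy": 0, "dz": 0, "rx": 0, "ry": 0, "rz": 0, "claw": 1},
  {"dx": 0, "dy": 0, "dz": 0, "rx": 0, "ry": 0, "rz": 0, "claw": 1},
  {"dx": 0, "dy": 0, "dz": 0, "rx": 0, "ry": 0, "rz": 0, "claw": 1},
  {"dx": 0, "dy": 0, "dz": 0, "rx": 0, "ry": 0, "rz": 0, "claw": 1},
  {"dx": 0, "dy": 0, "dz": 0, "rx": 0, "ry": 0, "rz": 0, "claw": 1},
])

```text
time_s: 11.3
ee_pos: [0.4875, -0.0869, 0.0451]
eef_rot: [3.141, 0.0, 1.781]
force: [-3.0, 1.1, 12.0]
grip_width: 0.0007
grip_force: 6.2
```

Held for 2.5 s. Now out, over the rib, and down on its far side.

Request:
step_arm([
  {"dx": 0, "dy": 0, "dz": -0.1, "rx": 0, "ry": 0, "rz": 0, "claw": 1},
  {"dx": 0, "dy": 0, "dz": -0.3, "rx": 0, "ry": 0, "rz": 0, "claw": 1},
  {"dx": 0, "dy": 0, "dz": -0.4, "rx": 0, "ry": 0, "rz": 0, "claw": 1},
  {"dx": 0, "dy": 0, "dz": 0, "rx": 0, "ry": 0, "rz": 0, "claw": 1},
  {"dx": 0.4, "dy": 0, "dz": 0, "rx": 0, "ry": 0, "rz": 0, "claw": 1},
  {"dx": 0.4, "dy": 0, "dz": 0, "rx": 0, "ry": 0, "rz": 0, "claw": 1},
  {"dx": 0.22, "dy": 0, "dz": 0, "rx": 0, "ry": 0, "rz": 0, "claw": 1},
  {"dx": 0, "dy": 0, "dz": 0, "rx": 0, "ry": 0, "rz": 0, "claw": 1},
  {"dx": 0, "dy": 0, "dz": 0, "rx": 0, "ry": 0, "rz": 0, "claw": 1},
])

```text
time_s: 12.2
ee_pos: [0.4659, 0.0129, 0.1242]
eef_rot: [-3.141, -0.0, 1.782]
force: [-0.3, 0.2, 0.3]
grip_width: 0.0003
grip_force: 0.0
```

```bash
python3 -c "
from h import *
tcp()"
```

```text
t 12.2 sx 0.3 sy 101.5 tipz 107.2 rpy [-179.97   -0.    102.1 ] F [-0.3  0.2  0.3] sF -0.3 0.2 w 0.0003
```

Request:
step_arm([
  {"dx": 0, "dy": 0, "dz": 0.3, "rx": 0, "ry": 0, "rz": 0, "claw": 1},
  {"dx": 0, "dy": 0, "dz": 0.12, "rx": 0, "ry": 0, "rz": 0, "claw": 1},
  {"dx": 0, "dy": 0, "dz": 0, "rx": 0, "ry": 0, "rz": 0, "claw": 1},
  {"dx": -0.05, "dy": 0, "dz": 0, "rx": 0, "ry": 0, "rz": 0, "claw": 1},
  {"dx": -0.05, "dy": 0, "dz": 0, "rx": 0, "ry": 0, "rz": 0, "claw": 1},
  {"dx": -0.05, "dy": 0, "dz": 0, "rx": 0, "ry": 0, "rz": 0, "claw": 1},
  {"dx": -0.05, "dy": 0, "dz": 0, "rx": 0, "ry": 0, "rz": 0, "claw": 1},
  {"dx": -0.05, "dy": 0, "dz": 0, "rx": 0, "ry": 0, "rz": 0, "claw": 1},
  {"dx": -0.05, "dy": 0, "dz": 0, "rx": 0, "ry": 0, "rz": 0, "claw": 1},
  {"dx": -0.05, "dy": 0, "dz": 0, "rx": 0, "ry": 0, "rz": 0, "claw": 1},
])

```text
time_s: 13.2
ee_pos: [0.4734, -0.0217, 0.0825]
eef_rot: [3.141, 0.0, 1.781]
force: [-0.5, 1.2, 0.6]
grip_width: 0.0002
grip_force: 0.8
```

Request:
step_arm([
  {"dx": -0.05, "dy": 0, "dz": 0, "rx": 0, "ry": 0, "rz": 0, "claw": 1},
  {"dx": -0.05, "dy": 0, "dz": 0, "rx": 0, "ry": 0, "rz": 0, "claw": 1},
  {"dx": -0.05, "dy": 0, "dz": 0, "rx": 0, "ry": 0, "rz": 0, "claw": 1},
  {"dx": -0.05, "dy": 0, "dz": 0, "rx": 0, "ry": 0, "rz": 0, "claw": 1},
  {"dx": -0.05, "dy": 0, "dz": 0, "rx": 0, "ry": 0, "rz": 0, "claw": 1},
  {"dx": -0.03, "dy": 0, "dz": 0, "rx": 0, "ry": 0, "rz": 0, "claw": 1},
  {"dx": 0, "dy": 0, "dz": 0, "rx": 0, "ry": 0, "rz": 0, "claw": 1},
])

```text
time_s: 13.9
ee_pos: [0.4791, -0.0491, 0.0824]
eef_rot: [-3.141, 0.0, 1.781]
force: [0.2, 0.1, 0.2]
grip_width: 0.0003
grip_force: 0.0
```

```bash
python3 -c "
from h import *
tcp()"
```

```text
t 13.9 sx 0.2 sy 38.1 tipz 65.4 rpy [-1.7999e+02  1.0000e-02  1.0202e+02] F [0.2 0.1 0.2] sF 0.2 0.0 w 0.0003
```

Request:
step_arm([
  {"dx": -0.02, "dy": 0, "dz": 0, "rx": 0, "ry": 0, "rz": 0, "claw": 1},
  {"dx": -0.02, "dy": 0, "dz": 0, "rx": 0, "ry": 0, "rz": 0, "claw": 1},
  {"dx": 0, "dy": 0, "dz": 0, "rx": 0, "ry": 0, "rz": 0, "claw": 1},
])

```text
time_s: 14.2
ee_pos: [0.4795, -0.0513, 0.0824]
eef_rot: [-3.141, -0.003, 1.781]
force: [-2.8, 12.8, 4.6]
grip_width: 0.0009
grip_force: 6.7
```

Request:
step_arm([
  {"dx": -0.01, "dy": 0, "dz": 0, "rx": 0, "ry": 0, "rz": 0, "claw": 1},
  {"dx": 0, "dy": 0, "dz": 0, "rx": 0, "ry": 0, "rz": 0, "claw": 1},
])

```text
time_s: 14.4
ee_pos: [0.4795, -0.0514, 0.0824]
eef_rot: [-3.141, -0.004, 1.781]
force: [-4.1, 19.4, 6.5]
grip_width: 0.0008
grip_force: 10.3
```

Request:
step_arm([
  {"dx": -0.01, "dy": 0, "dz": 0, "rx": 0, "ry": 0, "rz": 0, "claw": 1},
  {"dx": 0, "dy": 0, "dz": 0, "rx": 0, "ry": 0, "rz": 0, "claw": 1},
])

```text
time_s: 14.6
ee_pos: [0.4796, -0.0516, 0.0824]
eef_rot: [-3.14, -0.006, 1.781]
force: [-5.9, 27.3, 9.2]
grip_width: 0.0002
grip_force: 14.1
```

Firm stop at sy ≈ 35.6. I'll back off, lift and move away, then check that it is shut.

Request:
step_arm([
  {"dx": 0.08, "dy": 0, "dz": 0, "rx": 0, "ry": 0, "rz": 0, "claw": 1},
  {"dx": 0.05, "dy": 0, "dz": -0.1, "rx": 0, "ry": 0, "rz": 0, "claw": 1},
  {"dx": 0, "dy": 0, "dz": -0.4, "rx": 0, "ry": 0, "rz": 0, "claw": 1},
  {"dx": 0, "dy": 0, "dz": -0.45, "rx": 0, "ry": 0, "rz": 0, "claw": 1},
  {"dx": -0.35, "dy": -0.3, "dz": -0.1, "rx": 0, "ry": 0, "rz": 0, "claw": 1},
  {"dx": -0.35, "dy": -0.35, "dz": 0, "rx": 0, "ry": 0, "rz": 0, "claw": 1},
  {"dx": -0.35, "dy": -0.35, "dz": 0, "rx": 0, "ry": 0, "rz": 0, "claw": 1},
  {"dx": -0.35, "dy": -0.35, "dz": 0, "rx": 0, "ry": 0, "rz": 0, "claw": 1},
  {"dx": -0.35, "dy": -0.35, "dz": 0, "rx": 0, "ry": 0, "rz": 0, "claw": 1},
  {"dx": -0.35, "dy": -0.35, "dz": 0, "rx": 0, "ry": 0, "rz": 0, "claw": 1},
])

```text
time_s: 15.6
ee_pos: [0.3195, -0.2915, 0.1884]
eef_rot: [3.141, 0.001, 1.781]
force: [1.7, -0.7, -0.4]
grip_width: 0.0008
grip_force: 0.0
```

Request:
step_arm([
  {"dx": -0.35, "dy": -0.35, "dz": 0, "rx": 0, "ry": 0, "rz": 0, "claw": 1},
  {"dx": -0.35, "dy": -0.35, "dz": 0, "rx": 0, "ry": 0, "rz": 0, "claw": 1},
  {"dx": -0.35, "dy": -0.2, "dz": 0, "rx": 0, "ry": 0, "rz": 0, "claw": 1},
  {"dx": 0, "dy": 0, "dz": 0, "rx": 0, "ry": 0, "rz": 0, "claw": 1},
  {"dx": 0, "dy": 0, "dz": 0, "rx": 0, "ry": 0, "rz": 0, "claw": 1},
])

```text
time_s: 16.1
ee_pos: [0.2545, -0.4116, 0.1877]
eef_rot: [-3.141, -0.0, 1.78]
force: [-0.3, 0.2, 0.1]
grip_width: 0.0004
grip_force: 0.0
```

```bash
python3 - <<'E'
from h import *
tcp()
out=[]
for n,(x0,y0,x1,y1) in(('top',(300,180,375,240)),('scene',(290,185,365,245))):
    p=shot(n)
    im=cv2.resize(p['img'][:,:,::-1],None,fx=8,fy=8,interpolation=cv2.INTER_CUBIC).copy()
    for s,c in((0,(0,255,0)),(3,(0,0,255))):
        q=proj(p,np.array([sp(*x) for x in[(-28.5,s-28,59),(28.5,s-28,59),(28.5,s+28,59),(-28.5,s+28,59)]])); cv2.polylines(im,[np.int32((q+.5)*8)],True,c,1)
    q=proj(p,np.array([sp(*x) for x in[(-20.5,-92.5,56),(20.5,-92.5,56),(20.5,-51.5,56),(-20.5,-51.5,56)]])); cv2.polylines(im,[np.int32((q+.5)*8)],True,(255,0,0),1)
    out.append(cv2.resize(im[y0*8:y1*8,x0*8:x1*8],(375,300)) if 0 else im[y0*8:y1*8,x0*8:x1*8])
    for k in['bowl','tin','tape','cork_block']:
        r=viewer.recognise(k,p); r and print(n,k,np.round(r[0]['rect'],0))
cv2.imwrite('pics/fin_a.png',out[0]);cv2.imwrite('pics/fin_b.png',out[1])
E
```

```text
t 16.1 sx -295.4 sy -269.3 tipz 170.7 rpy [-1.7999e+02 -1.0000e-02  1.0196e+02] F [-0.3  0.2  0.1] sF -0.3 0.3 w 0.0004
top bowl [304. 144. 347. 190.]
top tin [305. 252. 333. 279.]
top tape [197. 184. 230. 213.]
top cork_block [422. 216. 448. 239.]
scene bowl [263. 177. 307. 214.]
scene tin [358. 230. 387. 267.]
scene tape [222. 293. 257. 332.]
scene cork_block [364. 161. 382. 180.]
```

View pics/fin_a.png

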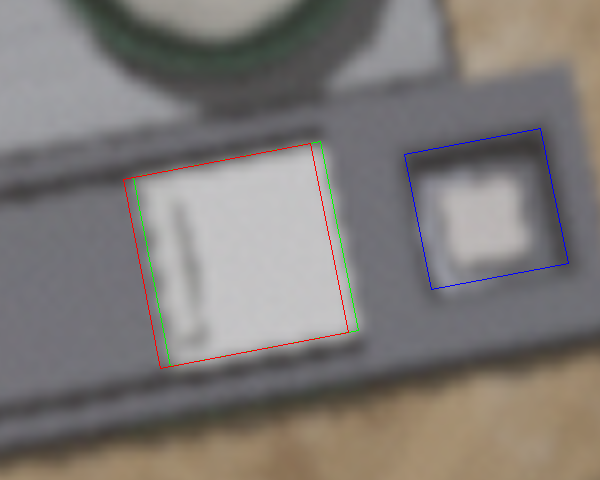

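View pics/fin_b.png

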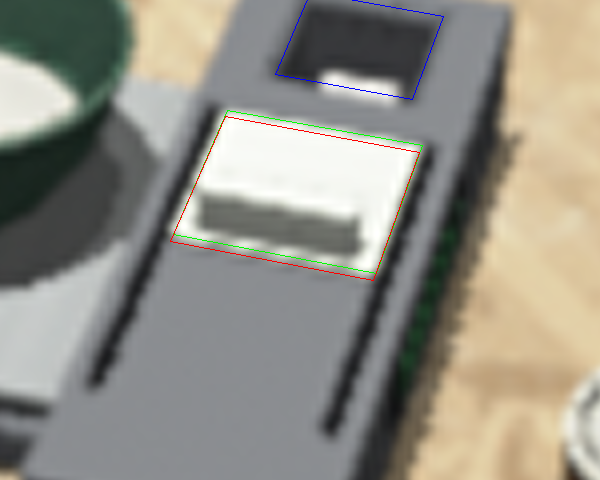

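Both views show the shutter edges on the green outline (fully shut), with the power key, bowl and loose things where they were. The arm is clear of everything, so I'm handing in.

```bash
python3 -c "
from station import hand_in
print(hand_in())"
```

```text
the job is handed in; nothing more can be done
None
```

The scale is tared and the job handed in at about 16 s: I pushed the shutter open to its stop, held the tare key fully down for 2.5 s, then pushed the shutter shut to its stop; the power key was not pressed, and the bowl and loose things were not moved.

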